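# Sweep the jar lids into the drying tray

### The job

Sweep the three loose steel jar lids across the ledge and in through the open side of the low drying tray, gently, with the fingertips only; do not pinch, lift or tip them. At the end all three lie flat and wholly inside the tray, in any arrangement. Leave the closed spice jar, the ramen bowl and the tea cup where they are.

Things in the scene. Friction and masses are not known exactly. Their poses are not given: they have to be found in the camera images.
- tray: white plastic tray stuck fast to the ledge: walls 18 mm high, 5 thick, on three sides, one long side open. Origin at ledge level; inner faces: back wall y = -50 mm, side walls x = +-90 mm; open side: y = +60 mm. Its +y axis points out of the open side, roughly to the robot's left (within 0.3 rad). The thin grey floor is level with the ledge: no step; fingers keep the same height inside as outside.
- lid_a: loose screw lid of a spice jar, top up: a plain steel disc 40 mm across and 14 mm high, about 25 g, free to slide on the ledge; origin at the centre of its underside, z up. The three loose lids are alike. This one starts nearest the robot.
- lid_b: loose screw lid of a spice jar, top up: a plain steel disc 40 mm across and 14 mm high, about 25 g, free to slide on the ledge; origin at the centre of its underside, z up. The three loose lids are alike. This one starts in the middle, between the tray and the closed jar.
- lid_c: loose screw lid of a spice jar, top up: a plain steel disc 40 mm across and 14 mm high, about 25 g, free to slide on the ledge; origin at the centre of its underside, z up. The three loose lids are alike. This one starts farthest from the robot.
- jar: bystander: closed glass spice jar with its steel lid on, 42 mm across, 62 mm high, standing upright among the lids; origin at the centre of its underside. Light, easily pushed.
- bowl: bystander: white ceramic ramen bowl, 150 mm across the rim, 66 mm high, to the robot's left; origin at the centre of its underside.
- cup: bystander: blue ceramic tea cup without a handle, 66 mm across the rim, 55 mm high, to the robot's left; origin at the centre of its underside.
Things that resemble listed ones, but are neither listed nor needed, are in the scene too. Leave any pink look-alike of the lid_a alone.

How it is judged (in metres and radians):
At the end, for the whole second after the job is handed in: Each of the three lids lies flat on the tray's floor (underside within 5 mm of it, tilt under 0.1 rad), at rest, between the tray's walls and no more than 3 mm over the line of the open side; the jar, bowl and cup are within 15 mm of where they started (y of lid_a in the frame of tray between -0.05 and 0.043 m and x of lid_a in the frame of tray between -0.09 and 0.09 m and height (world z) of each of lid_a, lid_b, lid_c below 0.005 m and angle between each of lid_a, lid_b, lid_c's own z axis and vertical below 0.1 rad and linear speed of each of lid_a, lid_b, lid_c below 0.02 m/s and y of lid_b in the frame of tray between -0.05 and 0.043 m and x of lid_b in the frame of tray between -0.09 and 0.09 m and y of lid_c in the frame of tray between -0.05 and 0.043 m and x of lid_c in the frame of tray between -0.09 and 0.09 m and distance of each of jar, bowl, cup from where it was at the start of the episode below 0.015 m); the robot touches nothing.
It fails at once if a jar lid is lifted more than 10 mm off the ledge, or tipped over (height (world z) of any of lid_a, lid_b, lid_c above 0.01 m or angle between any of lid_a, lid_b, lid_c's own z axis and vertical above 0.5 rad).
It fails at once if a jar lid is pinched or pressed hard (the fingers bear on it with more than 15 N) (contact force between the fingers and lid_a above 15 N or contact force between the fingers and lid_b above 15 N or contact force between the fingers and lid_c above 15 N).
It fails at once if the spice jar, bowl or cup is moved more than 15 mm (distance of any of jar, bowl, cup from where it was at the start of the episode above 0.015 m).
It also fails if it takes over 67 s, if anything falls off the work surface, if the arm or the gripper's body presses on something with over 40 N, if the wrist force passes 120 N, or if a joint passes its speed limit or range.

### The arm

A 6-joint arm with a two-finger parallel gripper is mounted at the origin on the work surface. World frame = base frame: x ahead of the robot, y to its left, z up, the work surface at z = 0. Lengths are in mm, angles in rad, forces in N, time in s.
With the tool pointing down it reaches from about 275 to 775 mm from the base axis. Payload 14.6 kg.
Tool frame: the origin (TCP) lies midway between the tips of the shut fingers; the grasp point (between the pads) lies 19 mm behind it; z points along the fingers, y is the line along which they close (so a half turn about z gives the same grasp; the last joint's range is limited). The gripper opens to 85 mm and grips with 20 to 120 N. Pads are 22 mm wide; open, the fingers measure 114 mm over their backs; the gripper's body (76 mm by 85 mm) begins 54 mm behind the grasp point. The pads swing forward as they close: fully open they stand 13 mm farther back than shut.
Start: joints at [-1.266, 0.263, -0.048, 1.259, 0, 1.415], TCP at [232.973, -470.48, 231.278] pointing down, gripper open.
Joint ranges: [-2.65, 2.65], [-0.89, 1.7], [-1.18, 1.37], [-2.13, 2.11], [-1.35, 1.29], [-3.14, 3.14]. Speed limits (rad/s): [1.89, 1.89, 2.57, 2.79, 3.14, 3.14].

### API

Orientations are given as a unit quaternion [w, x, y, z].
In Python, from workcell import state, snapshot, hand_in gives the robot as it stands. The module is installed in compiled form; this text tells all that it offers.
- The arm moves only by the tool step_arm, never from a script. Its argument "steps" is a list that holds one entry, the list of rows, each a list of 5 numbers: the closure, from 0 (fully open) to 1 (shut), then the shift along the tool's x, y, z in m, then the turn about the tool's z in rad. In form: [[[claw, x, y, z, twist], ...]]. A call has 1 to 8 rows; each row is the pose to reach, as a shift and turn from the pose commanded when the call began, along the tool's axes at that moment; what a row does not reach only later rows make up. A row lasts 1/8 s, in which the tool goes at most 62.5 mm and 10.7 degrees, less where a joint would pass 70% of its speed; a pose out of reach is approached as far as the arm can. A call with a gripper value outside its range is refused whole. The fingers move at their own pace and stop on an object; "newtons" is the grip in N (left out, the last holds). Time passes only in rows, so rows that repeat a pose let the fingers close. It gives the time, the measured TCP pose, the force, the opening and the grip force at its end, in the units of the state.
- state(): the state, without advancing time (a new reading comes with each control period).
- snapshot(name): name is "side" or "top"; returns a dict with "image" (420x560x3 uint8, red, green, blue), "z_map" (420x560 float32, mm along the optical axis (not along the pixel's ray), 0 where there is no reading), "fovy" (degrees; the focal length in pixels is half the picture's height over the tangent of half this angle, whatever the lens; pixels are square), "cx", "cy" (the principal point, pixels), "eye" and "rotation" of the camera in the world. Camera axes: x right, y down, z forward; pixel columns grow to the right and rows downward; lengths in mm; the calibration is good to about 2 mm. A picture is of the moment at which its call begins.
- hand_in(): hands the job in; it is judged then, once.
The state is a dict: "time_s": time; "joint_positions": joint angles; "qd": joint speeds; "joint_torque": joint torques, N m; "tool_pos": TCP position; "tool_rot": TCP orientation; "contact_force": force on the tool from outside, world axes, zero at the start; "wrist_torque": the same for the moment, N m; "width": finger opening in mm; "grasp_force": force on a finger pad.
Only numpy, scipy, OpenCV 4.12 (cv2) and the standard library are available. Lean on these libraries where they do the work, as an engineer would, in place of code of your own. Each camera call takes 0.05 s, during which the arm holds its last target. There are 200 camera calls.

## Working session

There is one attempt and no reset: what is moved stays moved. The work goes in short steps, Python scripts to look and compute and a tool call to move; the robot and the scene stay as the last step left them, time stands still between calls to the robot, and variables do not carry over. Pictures are saved under pics/ and viewed, at most 10 in all, crops included, and the job is handed in when it is done.

Besides the shell and the picture viewer there is one more tool, called as name(argument=value, ...) on one line, values as JSON. step_arm: Moves the arm, as the interface text tells. Its arguments: {"type":"object","properties":{"steps":{"type":"array","items":{"type":"array","items":{"type":"array","items":{"type":"number"}}}},"newtons":{"type":"number"}},"required":["steps"]}

```bash
mkdir -p pics; cat > h.py <<'E'
import numpy as np, cv2
from workcell import state, snapshot, hand_in
def cloud(s):
    f=s["image"].shape[0]/2/np.tan(np.radians(s["fovy"])/2); z=s["z_map"].astype(float)
    v,u=np.mgrid[:z.shape[0],:z.shape[1]]
    p=np.stack([(u-s["cx"])/f*z,(v-s["cy"])/f*z,z],-1)
    return p@np.array(s["rotation"]).T+np.array(s["eye"])
E
python3 - <<'E'
from h import *
for n in("top","side"):
    s=snapshot(n); cv2.imwrite(f"pics/{n}0.png",s["image"][...,::-1]); np.savez(f"{n}0.npz",**s)
    print(n,s["eye"],s["fovy"],np.round(s["rotation"],3).tolist())
print(state())
E
```

```text
top [ 297.67057091  100.80553644 1036.31721049] 53.5072579487234 [-0.055, 0.706, -0.702, 0.075]
side [ 386.48336336 -632.53495594  476.48374667] 50.753246527772404 [-0.482, 0.872, -0.067, 0.047]
{'time_s': 0.1, 'joint_positions': array([-1.26630828e+00,  2.63482618e-01, -4.88812604e-02,  1.25938530e+00,
       -1.35297067e-05,  1.41550661e+00]), 'qd': array([-0.00060301, -0.00025686,  0.00282305,  0.00064553, -0.00013149,
       -0.0003916 ]), 'joint_torque': array([ 4.24830956e-03, -6.38573599e+01,  3.85063791e+01,  1.00262169e-02,
       -3.44287542e-06,  1.83541766e-05]), 'tool_pos': array([ 232.89038362, -470.24402854,  230.86641881]), 'tool_rot': array([-4.74597759e-04,  9.73691611e-01,  2.27869305e-01, -4.22541377e-05]), 'contact_force': array([ 0.49763949, -0.98758196,  0.21606782]), 'wrist_torque': array([ 0.0187226 , -0.05879653,  0.01685172]), 'grasp_force': 0.0, 'width': 85.50637554650841}
```

View pics/top0.png

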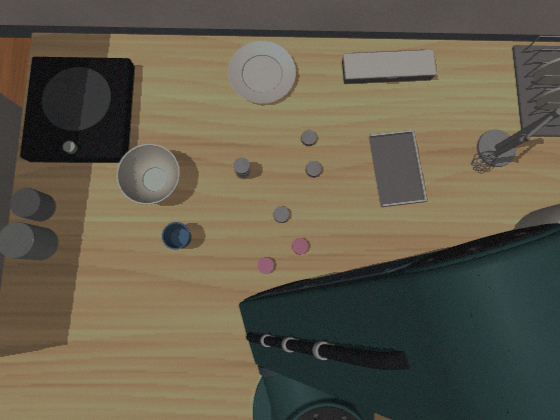

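View pics/side0.png

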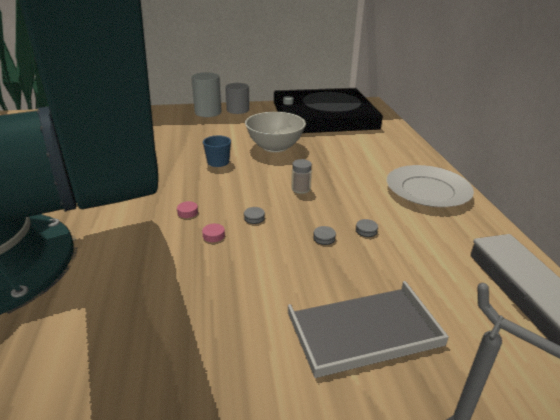

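Top view: the steel lids are at (309,138) = c, (314,169) = b and (282,214) = a, which is grey and nearest the robot. The pink look-alikes at (266,265) and (301,246) stay put. The jar is at (242,168), the tray at (398,168) with its open side to the left.

```bash
python3 - <<'E'
from h import *
s=dict(np.load("top0.npz")); P=cloud(s)
im=s["image"]
cv2.imwrite("pics/crop0.png",cv2.resize(im[110:280,220:440],None,fx=3.5,fy=3.5,interpolation=cv2.INTER_CUBIC)[...,::-1])
for n,(u,v),zz in [("a",(282,214),(8,25)),("b",(314,169),(8,25)),("c",(309,138),(8,25)),("pink1",(301,246),(8,25)),("pink2",(266,265),(8,25)),("jar",(242,166),(50,75)),("cup",(177,236),(45,70)),("bowl",(149,174),(55,75))]:
    r=14 if n not in("bowl","cup") else 38
    Q=P[v-r:v+r,u-r:u+r].reshape(-1,3); Q=Q[(Q[:,2]>zz[0])&(Q[:,2]<zz[1])]
    print(n,len(Q),Q.mean(0).round(1),np.median(Q[:,2]).round(1),((Q.min(0)+Q.max(0))/2)[:2].round(1),np.ptp(Q,axis=0).round(1))
T=P[120:215,362:435].reshape(-1,3); W=T[(T[:,2]>12)&(T[:,2]<25)]
R=cv2.minAreaRect(W[:,:2].astype(np.float32)); print(R,cv2.boxPoints(R),len(W))
for (u,v) in [(384,137),(414,197),(360,168),(330,190)]: print(P[v,u].round(1))
E
```

```text
Traceback (most recent call last):
  File "h.py", line 7, in cloud
    return p@np.array(s["rotation"]).T+np.array(s["eye"])
           ~^~~~~~~~~~~~~~~~~~~~~~~~~~
ValueError: matmul: Input operand 1 has a mismatch in its core dimension 0, with gufunc signature (n?,k),(k,m?)->(n?,m?) (size 4 is different from 3)
```

Rotation is a quaternion (w,x,y,z).

```bash
cat > h.py <<'E'
import numpy as np, cv2
from scipy.spatial.transform import Rotation as Ro
from workcell import state, snapshot, hand_in
def cloud(s):
    f=s["image"].shape[0]/2/np.tan(np.radians(s["fovy"])/2); z=s["z_map"].astype(float)
    v,u=np.mgrid[:z.shape[0],:z.shape[1]]
    p=np.stack([(u-s["cx"])/f*z,(v-s["cy"])/f*z,z],-1)
    return p@Ro.from_quat(np.roll(s["rotation"],-1)).as_matrix().T+np.array(s["eye"])
def blob(P,u,v,r,lo,hi):
    Q=P[v-r:v+r,u-r:u+r].reshape(-1,3); Q=Q[(Q[:,2]>lo)&(Q[:,2]<hi)]
    return Q
E
python3 - <<'E'
from h import *
s=dict(np.load("top0.npz")); P=cloud(s)
im=s["image"]
cv2.imwrite("pics/crop0.png",cv2.resize(im[110:280,220:440],None,fx=3.5,fy=3.5,interpolation=cv2.INTER_CUBIC)[...,::-1])
for n,(u,v),zz in [("a",(282,214),(8,25)),("b",(314,169),(8,25)),("c",(309,138),(8,25)),("pink1",(301,246),(8,25)),("pink2",(266,265),(8,25)),("jar",(242,166),(50,75)),("cup",(177,236),(45,70)),("bowl",(149,174),(55,75))]:
    r=14 if n not in("bowl","cup") else 38
    Q=blob(P,u,v,r,*zz)
    print(n,len(Q),Q.mean(0).round(1),np.median(Q[:,2]).round(1),((Q.min(0)+Q.max(0))/2)[:2].round(1),np.ptp(Q,axis=0).round(1))
W=P[120:215,362:435].reshape(-1,3); W=W[(W[:,2]>12)&(W[:,2]<25)]
R=cv2.minAreaRect(W[:,:2].astype(np.float32)); print(R,cv2.boxPoints(R),len(W))
for (u,v) in [(384,137),(414,197),(360,168),(330,190)]: print(P[v,u].round(1))
E
```

```text
a 203 [453.7  74.7  13. ] 13.0 [454.8  74.2] [38.6 37.5 10.3]
b 195 [571.3  -7.1  12.7] 12.7 [571.3  -7. ] [39.8 38.7  9.4]
c 186 [654.5   4.2  12.4] 12.3 [654.8   4.8] [39.8 38.8  9.9]
pink1 208 [374.9  28.2  12.8] 12.8 [375.5  28.4] [36.9 39.8 10.3]
pink2 216 [327.5 112.6  12.8] 12.7 [328.1 112.8] [38.6 36.6  9.8]
jar 215 [563.8 172.3  60.6] 60.7 [563.5 172.4] [38.4 36.4 13.2]
cup 254 [415.5 341.5  54.5] 53.5 [423.5 353.8] [121.2 123.9  23.7]
bowl 555 [551.7 407.   62.3] 63.1 [542.1 393.8] [145.9 148.3  13.8]
((576.041015625, -223.36378479003906), (190.7283935546875, 115.42743682861328), 7.154380798339844) [[ 474.23145 -177.97638]
 [ 488.60718 -292.50513]
 [ 677.8506  -268.7512 ]
 [ 663.47485 -154.22244]] 356
[ 659.8 -193.5    4.1]
[ 297.7  100.8 1036.3]
[ 577.4 -129.2   -2.7]
[519.4 -50.7  -6.3]
```

View pics/crop0.png

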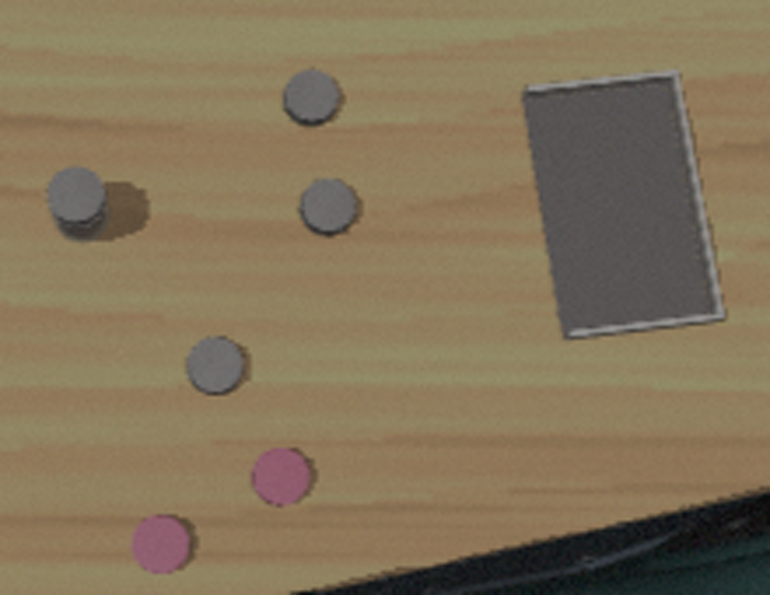

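Crop: three grey lids at (312,97), (329,207) and (217,366); the pink pair and the jar are clearly separate. The measured sizes fit: lids 40 mm across and 13 mm high, tray 190 x 115 mm. In the tray frame (origin ≈ (576,-226), x axis at 7.15°), a is at (-84,313), b at (22,217), c at (106,218) and the jar at (37,396).

The plan is to nest each lid between half-open fingertips, tool x along tray +y, and push along −x.

step_arm(steps=[[[0.72,0.522,-0.3155,0.1,-1.236],[0.72,0.522,-0.3155,0.1,-1.236],[0.72,0.522,-0.3155,0.1,-1.236],[0.72,0.522,-0.3155,0.1,-1.236],[0.72,0.522,-0.3155,0.1,-1.236],[0.72,0.522,-0.3155,0.1,-1.236],[0.72,0.522,-0.3155,0.1,-1.236],[0.72,0.522,-0.3155,0.1,-1.236]]], newtons=20)

```text
time_s: 1.1
tool_pos: [498.9, -52.4, 150.0]
tool_rot: [0.0, 0.661, 0.75, -0.0]
contact_force: [1.2, -0.3, -0.8]
width: 24.1
grasp_force: 0.0
```

```bash
cat >> h.py <<'E'
O=np.array([576.4,-225.6]); X=np.array([.992,.1245]); Y=np.array([-.1245,.992])
def tr(p): d=np.array(p)[:2]-O; return np.round([d@X,d@Y],1)
def st():
    s=state(); R=Ro.from_quat(np.roll(s["tool_rot"],-1)).as_matrix()
    print("t",round(s["time_s"],2),"tcp tray",tr(s["tool_pos"]),"z",s["tool_pos"][2].round(1),"yaw",np.degrees(np.arctan2(R[1,0],R[0,0])).round(2),"tilt",R[:,2].round(3),"w",round(s["width"],1),"F",s["contact_force"].round(1))
E
python3 -c "
from h import *
st()"
```

```text
t 1.1 tcp tray [-55.3 181.5] z 150.0 yaw 97.26 tilt [ 0. -0. -1.] w 24.1 F [ 1.2 -0.3 -0.8]
```

step_arm(steps=[[[0.72,0.05,0.04,0.03,0],[0.72,0.088,0.075,0.06,0],[0.72,0.088,0.075,0.09,0],[0.72,0.088,0.075,0.09,0],[0.72,0.088,0.075,0.09,0]]])

```text
time_s: 1.72
tool_pos: [561.7, 41.8, 61.4]
tool_rot: [0.0, 0.662, 0.75, 0.0]
contact_force: [-1.5, 0.3, -0.1]
width: 23.7
grasp_force: 0.0
```

```bash
python3 - <<'E'
from h import *
st()
s=snapshot("side"); P=cloud(s)
f=210/np.tan(np.radians(s["fovy"])/2); p=state()["tool_pos"]
c=Ro.from_quat(np.roll(s["rotation"],-1)).as_matrix().T@(p-s["eye"])
u,v=int(c[0]/c[2]*f+s["cx"]),int(c[1]/c[2]*f+s["cy"]); print(u,v)
Q=P[v-60:v+30,u-50:u+50].reshape(-1,3)
T=np.array([*( (Q[:,:2]-O)@np.c_[X,Y] ).T,Q[:,2]]).T
k=T[(abs(T[:,0]-tr(p)[0])<30)&(abs(T[:,1]-tr(p)[1])<16)&(T[:,2]>30)]
print(np.sort(k[:,2])[:12].round(1),k[:,:2].min(0),k[:,:2].max(0))
cv2.imwrite("pics/side1.png",cv2.resize(s["image"][v-110:v+60,u-110:u+110],None,fx=3,fy=3)[...,::-1])
E
```

```text
t 1.73 tcp tray [ 18.7 267.1] z 61.4 yaw 97.13 tilt [ 0.001 -0.    -1.   ] w 23.7 F [-1.5  0.3 -0.1]
313 195
[61.8 63.3 63.3 63.5 63.5 63.6 64.3 64.4 64.5 64.9 65.2 65.5] [-10.99281156 250.91826891] [ 48.99236848 281.45434301]
```

View pics/side1.png

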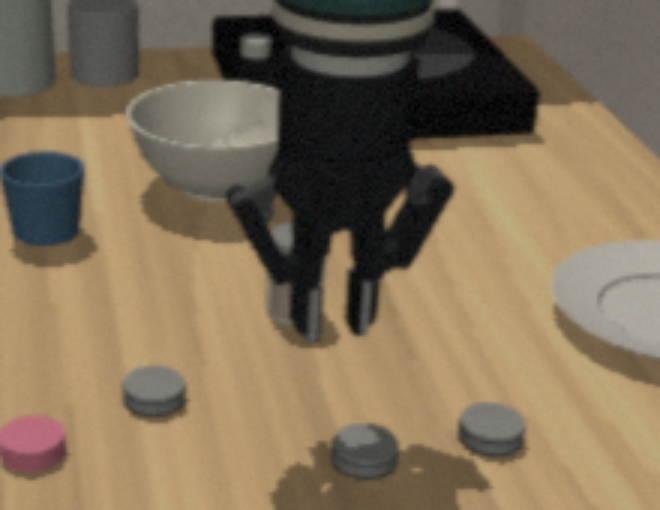

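Picture: the open fingertips hang clear behind lid b (365,450 in the crop), with tips about 2 mm above the TCP. Lower and check.

step_arm(steps=[[[0.72,0.002,0.0035,0.03,0],[0.72,0.002,0.0035,0.05,0],[0.72,0.002,0.0035,0.057,0],[0.72,0.002,0.0035,0.057,0],[0.72,-0.01,0.0035,0.057,0],[0.72,-0.018,0.0035,0.057,0]]])

```text
time_s: 2.52
tool_pos: [567.9, 23.8, 4.1]
tool_rot: [0.001, 0.662, 0.75, 0.0]
contact_force: [0.8, -0.5, 0.4]
width: 23.7
grasp_force: 0.0
```

```bash
python3 -c "
from h import *
st()"
```

```text
t 2.52 tcp tray [ 22.6 248.5] z 4.1 yaw 97.14 tilt [ 0.001 -0.    -1.   ] w 23.7 F [ 0.8 -0.5  0.4]
```

step_arm(steps=[[[0.72,-0.004,0,0,0],[0.72,-0.01,0,0,0],[0.72,-0.018,-0.001,0,0],[0.72,-0.028,-0.003,0,0],[0.72,-0.04,-0.006,0,0],[0.72,-0.052,-0.009,0,0],[0.72,-0.062,-0.011,0,0],[0.72,-0.068,-0.012,0,0]]])

```text
time_s: 3.52
tool_pos: [563.8, -44.9, 3.4]
tool_rot: [-0.0, 0.662, 0.75, 0.0]
contact_force: [0.5, 0.2, 0.4]
width: 24.0
grasp_force: 0.2
```

```bash
cat >> h.py <<'E'
def scene(n="top"):
    st(); s=snapshot(n); P=cloud(s)
    m=((P[...,2]>9)&(P[...,2]<16.5)).astype(np.uint8); hs=cv2.cvtColor(s["image"],cv2.COLOR_RGB2HSV)
    k,l,a,_=cv2.connectedComponentsWithStats(cv2.morphologyEx(m,cv2.MORPH_OPEN,np.ones((3,3),np.uint8)))
    for i in range(1,k):
        if 60<a[i,4]<500:
            Q=P[l==i]; print(n,"blob",a[i,4],"tray",tr((Q.min(0)+Q.max(0))/2),"size",np.ptp(Q,axis=0).round(0),"S",int(hs[l==i][:,1].mean()))
    return s
E
python3 - <<'E'
from h import *
s=scene(); scene("side")
cv2.imwrite("pics/top2.png",cv2.resize(s["image"][110:280,220:440],None,fx=3.5,fy=3.5)[...,::-1])
E
```

```text
t 3.52 tcp tray [ 10.  180.8] z 3.4 yaw 97.13 tilt [ 0.  0. -1.] w 24.0 F [0.5 0.2 0.4]
top blob 197 tray [362.4 352.9] size [55. 74.  7.] S 11
top blob 317 tray [312.7 273.5] size [128.  86.   7.] S 9
top blob 90 tray [ 275.  -384.5] size [52. 23.  6.] S 12
top blob 76 tray [ 198.3 -388.6] size [33. 34.  7.] S 12
top blob 77 tray [ 168.7 -403.8] size [30. 29.  7.] S 13
top blob 190 tray [231.4 321.4] size [ 37. 108.   7.] S 17
top blob 124 tray [ 111.9 -377.2] size [62. 32.  7.] S 13
top blob 132 tray [  62.2 -418.6] size [34. 51.  7.] S 13
top blob 116 tray [104.7 219.3] size [36. 34.  7.] S 7
top blob 99 tray [  31.8 -244.3] size [29. 51.  7.] S 6
top blob 83 tray [  -4.1 -285.1] size [37. 39.  6.] S 7
top blob 185 tray [-461.   233.4] size [29. 66.  7.] S 75
top blob 68 tray [-453.9  385. ] size [18. 28.  7.] S 67
top blob 453 tray [-504.3  180.8] size [67. 56.  7.] S 75
t 3.58 tcp tray [ 10.  180.5] z 3.4 yaw 97.12 tilt [ 0. -0. -1.] w 24.1 F [-0.   0.   0.4]
side blob 206 tray [-204.7  364.4] size [36. 41.  7.] S 106
side blob 206 tray [-84.4 311.3] size [37. 41.  7.] S 16
side blob 101 tray [-472.4  402.5] size [44. 30.  5.] S 76
side blob 241 tray [106.3 216.8] size [40. 40.  7.] S 16
side blob 247 tray [-168.4  274.8] size [38. 40.  7.] S 105
side blob 329 tray [  7.8 151.6] size [40. 39.  7.] S 14
side blob 171 tray [244.   47.3] size [ 10. 104.   7.] S 17
side blob 208 tray [238.1 -47.1] size [ 8. 82.  7.] S 17
side blob 76 tray [ 64.5 -55.1] size [31.  6.  7.] S 20
side blob 73 tray [ 29.9 -54.8] size [31.  6.  7.] S 21
side blob 176 tray [-48.5 -55.6] size [66. 10.  7.] S 20
```

View pics/top2.png

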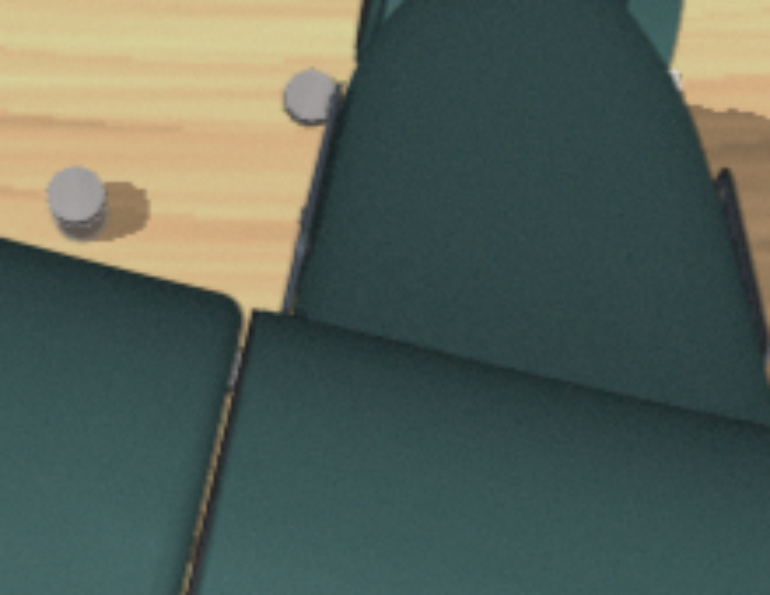

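The top view is blocked by the arm. The side view shows lid b nested at (7.8,151.6), 29 mm ahead of the TCP. Continuing the push.

step_arm(steps=[[[0.72,-0.006,0,0,0],[0.72,-0.018,-0.001,0,0],[0.72,-0.03,-0.002,0,0],[0.72,-0.042,-0.003,0,0],[0.72,-0.054,-0.004,0,0],[0.72,-0.066,-0.005,0,0],[0.72,-0.078,-0.006,0,0],[0.72,-0.088,-0.007,0,0]]])

```text
time_s: 4.62
tool_pos: [567.9, -133.1, 3.4]
tool_rot: [0.0, 0.662, 0.75, -0.0]
contact_force: [-0.7, 0.3, 0.1]
width: 23.7
grasp_force: 0.1
```

step_arm(steps=[[[0.72,-0.01,0,0,0],[0.72,-0.022,0,0,0],[0.72,-0.034,0,0,0],[0.72,-0.044,0,0,0],[0.72,-0.052,0,0,0],[0.72,-0.055,0,0,0],[0.72,-0.055,0,0,0]]])

```text
time_s: 5.5
tool_pos: [574.7, -186.9, 3.4]
tool_rot: [-0.0, 0.662, 0.75, -0.0]
contact_force: [-0.4, 0.1, -0.3]
width: 24.1
grasp_force: 0.0
```

```bash
python3 -c "
from h import *
scene('side')"
```

```text
t 5.5 tcp tray [ 3.1 38.6] z 3.4 yaw 97.15 tilt [-0.  0. -1.] w 24.1 F [-0.4  0.1 -0.3]
side blob 212 tray [-204.7  364.5] size [36. 42.  7.] S 105
side blob 203 tray [-84.2 311.4] size [37. 39.  7.] S 16
side blob 101 tray [-471.6  401.6] size [44. 27.  4.] S 77
side blob 235 tray [-168.4  275.6] size [37. 41.  7.] S 104
side blob 226 tray [240.9   5.8] size [  9. 109.   7.] S 14
side blob 146 tray [236.2 -77.6] size [ 6. 50.  7.] S 16
side blob 145 tray [ 63.6 -54.6] size [61.  9.  7.] S 21
side blob 212 tray [-22.5 -55.4] size [85. 12.  7.] S 20
```

step_arm(steps=[[[0.72,0.012,0,0,0],[0.72,0.025,0,0,0],[0.72,0.025,0,-0.045,0],[0.72,0.06,0.02,-0.06,0],[0.72,0.11,0.045,-0.06,0],[0.72,0.16,0.07,-0.06,0],[0.72,0.21,0.095,-0.06,0],[0.72,0.227,0.103,-0.06,0]]])

```text
time_s: 6.55
tool_pos: [648.6, 55.1, 63.3]
tool_rot: [-0.0, 0.66, 0.751, 0.0]
contact_force: [-0.1, -0.3, 0.0]
width: 23.7
grasp_force: 0.0
```

```bash
python3 -c "
from h import *
scene('side')"
```

```text
t 6.55 tcp tray [106.6 269.4] z 63.3 yaw 97.36 tilt [-0.  0. -1.] w 23.7 F [-0.1 -0.3  0. ]
side blob 178 tray [-204.7  365. ] size [36. 42.  7.] S 106
side blob 198 tray [-85.2 310.8] size [36. 39.  7.] S 15
side blob 101 tray [-472.   402.8] size [45. 28.  5.] S 81
side blob 178 tray [105.7 216.1] size [40. 38.  7.] S 15
side blob 246 tray [-168.1  276.2] size [38. 41.  7.] S 105
side blob 159 tray [243.7  45. ] size [ 9. 91.  7.] S 15
side blob 221 tray [237.3 -60.4] size [ 8. 84.  7.] S 17
side blob 183 tray [ 48.8 -55.2] size [75. 11.  7.] S 21
side blob 143 tray [-56.1 -55.5] size [53.  8.  7.] S 21
```

```bash
python3 - <<'E'
from h import *
s=snapshot("side"); P=cloud(s)
D=(P[...,:2]-O); x=D@X; y=D@Y; m=(abs(x)<80)&(y>-45)&(y<60)&(P[...,2]>5)&(P[...,2]<30)
Q=P[m]; print(m.sum(), tr((Q.min(0)+Q.max(0))/2), np.ptp(Q,axis=0),np.median(Q[:,2]))
cv2.imwrite("pics/side3.png",cv2.resize(s["image"][150:400,180:460],None,fx=2.4,fy=2.4)[...,::-1])
E
```

```text
599 [0.7 9.5] [39.58355461 40.57920153 12.30784221] 14.69400122706827
```

View pics/side3.png

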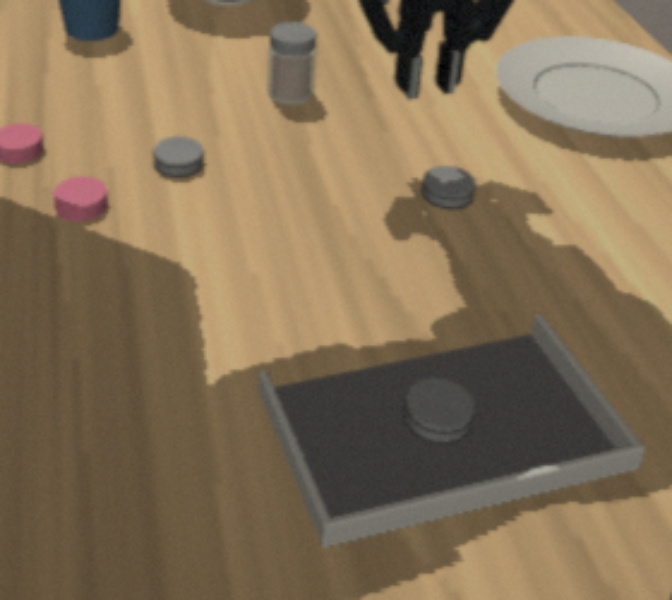

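Lid b lies flat in the tray at (0.7,9.5). In the crop it is at (440,408) and lid c at (448,187), right under the fingers' line. Now lid c: lower, then push it diagonally to x'≈58 before the tray mouth.

step_arm(steps=[[[0.72,0,0,0.03,0],[0.72,0,0,0.05,0],[0.72,0,0,0.06,0],[0.72,0,0,0.06,0],[0.72,-0.008,0,0.06,0],[0.72,-0.014,0,0.06,0],[0.72,-0.019,0,0.06,0],[0.72,-0.024,0,0.06,0]]])

```text
time_s: 7.65
tool_pos: [651.8, 27.0, 3.6]
tool_rot: [0.0, 0.662, 0.75, 0.0]
contact_force: [0.1, -0.1, 1.0]
width: 23.7
grasp_force: 0.1
```

```bash
python3 -c "
from h import *
scene('side')" | grep -v '2[34]..*S 1'
```

```text
t 7.65 tcp tray [106.2 241.2] z 3.6 yaw 97.16 tilt [ 0. -0. -1.] w 23.7 F [ 0.1 -0.1  1. ]
side blob 179 tray [-204.5  366.2] size [36. 45.  7.] S 106
side blob 204 tray [-84.4 310.6] size [38. 38.  7.] S 15
side blob 67 tray [-476.8  405.4] size [28. 22.  4.] S 82
side blob 255 tray [103.4 218.3] size [41. 51.  7.] S 15
side blob 257 tray [-168.3  274.9] size [38. 40.  7.] S 106
side blob 343 tray [-26.  -55.6] size [136.  19.   7.] S 21
```

step_arm(steps=[[[0.72,-0.006,0,0,0],[0.72,-0.014,-0.002,0,0],[0.72,-0.024,-0.006,0,0],[0.72,-0.035,-0.011,0,0],[0.72,-0.046,-0.016,0,0],[0.72,-0.057,-0.021,0,0],[0.72,-0.067,-0.026,0,0],[0.72,-0.075,-0.03,0,0]]])

```text
time_s: 8.7
tool_pos: [630.9, -51.5, 3.4]
tool_rot: [-0.0, 0.662, 0.75, -0.0]
contact_force: [1.1, -0.1, -0.0]
width: 23.8
grasp_force: 0.1
```

```bash
python3 -c "
from h import *
scene('side')" | grep -v '2[34]..*S 1'
```

```text
t 8.7 tcp tray [ 75.8 165.9] z 3.4 yaw 97.15 tilt [-0.  0. -1.] w 23.8 F [ 1.1 -0.1 -0. ]
side blob 188 tray [-204.6  364.9] size [36. 41.  7.] S 105
side blob 221 tray [-84.4 311.5] size [37. 41.  7.] S 17
side blob 104 tray [-470.7  400.8] size [47. 30.  5.] S 77
side blob 262 tray [-168.4  275.8] size [37. 41.  7.] S 105
side blob 333 tray [ 71.  137.4] size [44. 41.  7.] S 15
side blob 69 tray [ 78.2 -55.2] size [31.  5.  7.] S 21
side blob 62 tray [ 43.5 -55.3] size [25.  5.  7.] S 20
side blob 69 tray [-24.1 -55.6] size [25.  4.  7.] S 20
side blob 148 tray [-66.7 -55.3] size [55.  8.  7.] S 21
```

step_arm(steps=[[[0.72,-0.006,-0.002,0,0],[0.72,-0.016,-0.007,0,0],[0.72,-0.027,-0.012,0,0],[0.72,-0.038,-0.016,0,0],[0.72,-0.05,-0.018,0,0],[0.72,-0.061,-0.018,0,0],[0.72,-0.071,-0.018,0,0],[0.72,-0.078,-0.018,0,0]]])

```text
time_s: 9.75
tool_pos: [623.3, -131.1, 3.4]
tool_rot: [0.0, 0.662, 0.75, 0.0]
contact_force: [-0.6, 0.0, 0.2]
width: 23.7
grasp_force: 0.1
```

```bash
sed -i 's/<500/<700/' h.py; python3 -c "
from h import *
scene('side')" | grep -v '2[34]..*S 1'
```

```text
t 9.75 tcp tray [58.3 88. ] z 3.4 yaw 97.15 tilt [ 0.  0. -1.] w 23.7 F [-0.6  0.   0.2]
side blob 662 tray [311.5 312.1] size [131. 151.   7.] S 21
side blob 172 tray [-203.6  365.2] size [34. 42.  7.] S 106
side blob 194 tray [-84.3 311.8] size [37. 41.  7.] S 16
side blob 101 tray [-471.7  402.3] size [43. 27.  3.] S 77
side blob 252 tray [-168.   275.3] size [38. 41.  7.] S 104
side blob 441 tray [55.8 63. ] size [39. 47.  7.] S 13
side blob 514 tray [1.1 9.5] size [40. 41.  7.] S 11
side blob 70 tray [ 47.9 -55.1] size [30.  5.  7.] S 20
side blob 65 tray [ 17.1 -55.4] size [26.  5.  7.] S 20
side blob 95 tray [-16.8 -55.2] size [37.  6.  7.] S 20
side blob 157 tray [-66.2 -55.6] size [57.  9.  7.] S 21
```

Lid c is at about (56,60), well lined up. Push it in, back off, rise and travel to lid a.

step_arm(steps=[[[0.72,-0.008,0,0,0],[0.72,-0.018,0,0,0],[0.72,-0.029,0,0,0],[0.72,-0.039,0,0,0],[0.72,-0.046,0,0,0],[0.72,-0.05,0,0,0],[0.72,-0.05,0,0,0]]])

```text
time_s: 10.68
tool_pos: [629.3, -180.2, 3.3]
tool_rot: [-0.0, 0.662, 0.75, 0.0]
contact_force: [0.4, -1.4, -0.2]
width: 23.5
grasp_force: 0.0
```

step_arm(steps=[[[0.72,0.012,0,0,0],[0.72,0.03,0,0,0],[0.72,0.03,0,-0.05,0],[0.72,0.05,-0.02,-0.1,0],[0.72,0.1,-0.045,-0.1,0],[0.72,0.15,-0.07,-0.1,0],[0.72,0.2,-0.095,-0.1,0],[0.72,0.25,-0.12,-0.1,0]]])

```text
time_s: 11.68
tool_pos: [477.2, 55.4, 103.5]
tool_rot: [0.0, 0.661, 0.75, 0.0]
contact_force: [0.8, 1.2, 0.2]
width: 24.0
grasp_force: 0.0
```

```bash
python3 -c "
from h import *
scene('side')" | grep -v '2[34]..*S 1'
```

```text
t 11.68 tcp tray [-63.4 291.1] z 103.5 yaw 97.2 tilt [ 0.  0. -1.] w 24.0 F [0.8 1.2 0.2]
side blob 197 tray [-204.6  365.4] size [36. 43.  7.] S 106
side blob 210 tray [-84.5 311.6] size [37. 43.  7.] S 15
side blob 99 tray [-472.3  403. ] size [45. 30.  5.] S 82
side blob 477 tray [56.   9.3] size [40. 40.  7.] S 12
side blob 512 tray [1.  9.8] size [39. 40.  7.] S 12
side blob 163 tray [-45.7 -55.3] size [63.  9.  7.] S 21
```

step_arm(steps=[[[0.72,0.04,-0.012,0,0],[0.72,0.072,-0.021,0,0],[0.72,0.072,-0.021,0.03,0],[0.72,0.072,-0.021,0.06,0],[0.72,0.072,-0.021,0.09,0],[0.72,0.072,-0.021,0.1,0],[0.72,0.072,-0.021,0.1,0],[0.72,0.066,-0.021,0.1,0]]])

```text
time_s: 12.72
tool_pos: [450.5, 116.2, 4.3]
tool_rot: [0.0, 0.661, 0.75, 0.0]
contact_force: [0.2, -0.6, -0.8]
width: 23.9
grasp_force: 0.0
```

```bash
python3 -c "
from h import *
scene('side')" | grep -v '2[34]..*S 1'
```

```text
t 12.72 tcp tray [-82.3 354.7] z 4.3 yaw 97.2 tilt [ 0.001  0.    -1.   ] w 23.9 F [ 0.2 -0.6 -0.8]
side blob 184 tray [-204.8  363.9] size [36. 41.  7.] S 106
side blob 181 tray [-84.7 311.2] size [37. 39.  7.] S 15
side blob 101 tray [-471.9  403.7] size [44. 28.  4.] S 79
side blob 255 tray [-168.1  276.3] size [38. 42.  7.] S 105
side blob 505 tray [56.3  9.6] size [40. 40.  7.] S 11
side blob 504 tray [0.9 9. ] size [39. 39.  7.] S 11
side blob 96 tray [ 11.5 -55.7] size [38.  7.  7.] S 21
side blob 64 tray [-23.6 -55.7] size [24.  5.  7.] S 21
side blob 102 tray [-58.9 -55.8] size [34.  6.  7.] S 21
```

step_arm(steps=[[[0.72,-0.006,-0.002,0,0],[0.72,-0.012,-0.002,0,0],[0.72,-0.018,-0.002,0,0],[0.72,-0.024,-0.002,0,0],[0.72,-0.034,-0.001,0,0],[0.72,-0.045,0.001,0,0],[0.72,-0.056,0.003,0,0],[0.72,-0.065,0.005,0,0]]])

```text
time_s: 13.78
tool_pos: [463.4, 51.2, 3.4]
tool_rot: [0.0, 0.662, 0.75, -0.0]
contact_force: [-0.1, -0.2, -0.1]
width: 24.2
grasp_force: 0.1
```

```bash
python3 -c "
from h import *
scene('side')" | grep -v '2[34]..*S 1'
```

```text
t 13.78 tcp tray [-77.6 288.7] z 3.4 yaw 97.14 tilt [ 0. -0. -1.] w 24.2 F [-0.1 -0.2 -0.1]
side blob 198 tray [-204.6  364.9] size [36. 41.  7.] S 106
side blob 102 tray [-471.8  401.5] size [44. 29.  4.] S 82
side blob 286 tray [-81.8 265.2] size [44. 50.  7.] S 16
side blob 481 tray [56.3  9.1] size [41. 41.  7.] S 11
side blob 499 tray [ 1.  10.2] size [39. 40.  7.] S 12
side blob 64 tray [ 56.1 -55.2] size [26.  5.  7.] S 21
```

step_arm(steps=[[[0.72,-0.006,0.001,0,0],[0.72,-0.016,0.003,0,0],[0.72,-0.027,0.006,0,0],[0.72,-0.039,0.009,0,0],[0.72,-0.051,0.012,0,0],[0.72,-0.063,0.015,0,0],[0.72,-0.075,0.018,0,0],[0.72,-0.085,0.02,0,0]]])

```text
time_s: 14.82
tool_pos: [493.8, -30.6, 3.4]
tool_rot: [0.0, 0.662, 0.75, 0.0]
contact_force: [0.2, 0.3, 0.4]
width: 23.8
grasp_force: 0.1
```

step_arm(steps=[[[0.72,-0.008,0.001,0,0],[0.72,-0.02,0.002,0,0],[0.72,-0.032,0.003,0,0],[0.72,-0.044,0.004,0,0],[0.72,-0.056,0.004,0,0],[0.72,-0.068,0.004,0,0],[0.72,-0.08,0.004,0,0],[0.72,-0.09,0.004,0,0]]])

```text
time_s: 15.82
tool_pos: [508.8, -119.4, 3.4]
tool_rot: [0.0, 0.662, 0.75, 0.0]
contact_force: [0.2, 0.4, -1.4]
width: 23.6
grasp_force: 0.1
```

```bash
python3 -c "
from h import *
scene('side')" | grep -v '2[34]..*S 1'
```

```text
t 15.82 tcp tray [-53.8 113.8] z 3.4 yaw 97.15 tilt [ 0. -0. -1.] w 23.6 F [ 0.2  0.4 -1.4]
side blob 189 tray [-204.6  365.1] size [36. 40.  7.] S 105
side blob 90 tray [-469.5  402.2] size [39. 29.  4.] S 81
side blob 260 tray [-168.1  276.1] size [38. 41.  7.] S 104
side blob 432 tray [-56.1  87.4] size [38. 43.  7.] S 13
side blob 459 tray [56.2  9.4] size [40. 41.  7.] S 11
side blob 527 tray [1.2 9.8] size [40. 41.  7.] S 11
side blob 206 tray [ 47.7 -55.2] size [85. 12.  7.] S 21
side blob 245 tray [-46.2 -55. ] size [95. 14.  7.] S 21
```

step_arm(steps=[[[0.72,-0.008,0,0,0],[0.72,-0.02,0,0,0],[0.72,-0.032,0,0,0],[0.72,-0.044,0,0,0],[0.72,-0.056,0,0,0],[0.72,-0.066,0,0,0],[0.72,-0.073,0,0,0],[0.72,-0.076,0,0,0]]])

```text
time_s: 16.88
tool_pos: [518.2, -194.3, 3.4]
tool_rot: [-0.0, 0.662, 0.75, 0.0]
contact_force: [-0.2, 0.4, -0.1]
width: 23.9
grasp_force: 0.1
```

step_arm(steps=[[[0.72,0.01,0,0,0],[0.72,0.03,0,0,0],[0.72,0.03,0,-0.04,0],[0.72,0.03,0,-0.09,0],[0.72,0.03,0,-0.12,0],[0.72,0.03,0,-0.12,0]]])

```text
time_s: 17.62
tool_pos: [515.2, -163.1, 125.3]
tool_rot: [0.002, 0.661, 0.75, 0.001]
contact_force: [0.2, 0.1, 0.8]
width: 24.2
grasp_force: 0.0
```

```bash
python3 - <<'E'
from h import *
s=scene('side'); P=cloud(s)
P0=cloud(dict(np.load("side0.npz")))
for n,u,v,r,lo,hi in[("jar",302,168,15,50,75),("cup",217,148,18,45,62),("bowl",275,128,32,58,72)]:
    print(n,(blob(P,u,v,r,lo,hi).mean(0)-blob(P0,u,v,r,lo,hi).mean(0)).round(1))
cv2.imwrite("pics/side4.png",s["image"][...,::-1])
E
```

```text
t 17.62 tcp tray [-52.9  69.6] z 125.3 yaw 97.23 tilt [ 0.003 -0.001 -1.   ] w 24.2 F [0.2 0.1 0.8]
side blob 214 tray [-204.7  365. ] size [36. 40.  7.] S 106
side blob 101 tray [-472.5  401.6] size [43. 29.  4.] S 79
side blob 251 tray [-168.3  275.2] size [38. 42.  7.] S 105
side blob 378 tray [240.8  -0.5] size [ 14. 184.   7.] S 17
side blob 481 tray [55.8  9.8] size [40. 42.  7.] S 11
side blob 499 tray [ 1. 10.] size [39. 41.  7.] S 11
side blob 549 tray [-56.    9.5] size [40. 40.  7.] S 12
side blob 172 tray [ 15.8 -55.5] size [71. 10.  7.] S 21
side blob 135 tray [-47.9 -55.4] size [51.  8.  7.] S 21
jar [nan nan nan]
cup [ 0.4  0.3 -0. ]
bowl [-18.9   4.8  -0. ]<stdin>:5: RuntimeWarning: Mean of empty slice.
  ret = um.true_divide(
```

View pics/side4.png

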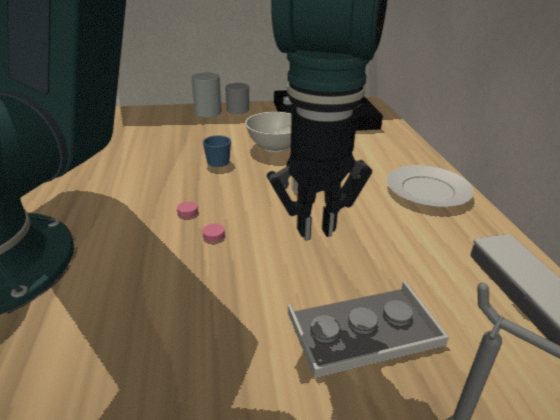

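All three lids lie flat inside the tray, at (324,329), (363,320) and (398,313) in the picture, and the fingers are well clear. The jar and bowl are partly hidden by the arm, but the fingers always passed well clear of both. Handing in.

```bash
python3 -c "
from h import *
print(hand_in())"
```

```text
the job is handed in; nothing more can be done
None
```

I swept all three lids flat into the tray at about x = -56, 1 and 56 mm, y = 10 mm in its frame, and handed in at about 18 s. The cup measured unmoved; the arm hid the jar and most of the bowl in the last picture, but the planned paths kept well clear of both.

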